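# Open the clam-lid case so that it stays open and put the stacking cups away in it

## Robot

A 6-joint arm with a two-finger parallel gripper is mounted at the origin on a cart in front of the work surface, level with it; the furniture and walls round the work are solid. World frame = base frame: x ahead of the robot, y to its left, z up, the work surface at z = 0. Lengths are in mm, angles in rad, forces in N, time in s.
With the tool pointing down it reaches from about 350 to 925 mm from the base axis. Payload 6.4 kg.
Tool frame: the origin (TCP) lies on the centre line of the jaws, within the pads' length; the fingertips stand ahead of it and the grasp point (between the pads) is the TCP (nose_length is the z of the fingertips in the tool frame, in mm); z points along the fingers, y is the line along which they close (so a half turn about z gives the same grasp; the last joint's range is limited). The gripper opens to 85 mm and grips with 20 to 120 N. Pads are 22 mm wide; open, the fingers measure 114 mm over their backs; the gripper's body (76 mm by 85 mm) begins 54 mm behind the grasp point. The pads swing forward as they close: fully open they stand 13 mm farther back than shut.
Start: joints at [-1.49, 0.245, 1.558, -0, 1.339, -0.174], TCP at [163.838, -629.024, 250.29] pointing down, gripper open.
Joint ranges: [-3.13, 3.13], [-1.02, 2.26], [0.13, 2.54], [-0.95, 4.09], [0.21, 2.88], [-2.74, 2.74]. Speed limits (rad/s): [2.57, 2.57, 3.14, 3.14, 3.14, 3.14].

## Interface

Orientations are given as a rotation vector (axis times angle).
In Python, from station import * gives the robot as it stands. The module is installed in compiled form; this text tells all that it offers.
- The arm moves only by the tool move_arm, never from a script. Its argument "moves" is a list of rows, each a list of 3 entries, a list of its own where there are three numbers: the shift along the world's x, y, z in cm, then the turn about the world's z in degrees, then the finger opening in cm, from 0 to 8.54. In form: [[[tx, ty, tz], twist, jaw], ...]. A call has 1 to 20 rows; each row is the pose to reach, as a shift and turn from the pose commanded when the call began; what a row does not reach only later rows make up. A row lasts 1/12 s, in which the tool goes at most 41.7 mm and 7.16 degrees, less where a joint would pass 70% of its speed; a pose out of reach is approached as far as the arm can. A call with a gripper value outside its range is refused whole. The fingers move at their own pace and stop on an object; "force" is the grip in N (left out, the last holds). Time passes only in rows, so rows that repeat a pose let the fingers close. It gives the time, the measured TCP pose, the force, the opening and the grip force at its end, in the units of the state.
- get_obs(): the state, without advancing time (a new reading comes with each control period).
- camera(name): name is "side" or "top" or "wrist"; returns a dict with "img" (384x512x3 uint8, blue, green, red), "mtx" (3x3 intrinsics, pixels), "cam_to_world" (4x4, takes a point from camera to world coordinates). Camera axes: x right, y down, z forward; pixel columns grow to the right and rows downward; lengths in mm; the calibration is good to about 2 mm. The wrist camera is an equidistant fisheye: a pixel r from the principal point sees the ray r / f radians off the axis. A picture is of the moment at which its call begins. There is no depth.
- hand_in(): hands the job in; it is judged then, once.
The state is a dict: "t": time; "q": joint angles; "qd": joint speeds; "joint_efforts": joint torques, N m; "tcp_pos": TCP position; "eef_rot": TCP orientation; "force": force on the tool from outside, world axes, zero at the start; "wrist_torque": the same for the moment, N m; "finger_gap": finger opening in mm; "gripper_force": force on a finger pad.
Only numpy, scipy, OpenCV 4.12 (cv2) and the standard library are available. Lean on these libraries where they do the work, as an engineer would, in place of code of your own. Each camera call takes 0.05 s, during which the arm holds its last target. There are 200 camera calls.

## Task

Swing the lid of the closed steel case up and over, past its balance point, so that it rests fully back and stays open by itself. Then take the two steel cups from the sloping rack and nest both, upright and fully seated, in the cup that already stands in the case, so that the three make one straight stack there with the lid still open. Let go of everything, and leave the torch, oil can, bearing and elbow fitting where they are.

Things in the scene. Friction and masses are not known exactly. Their poses are not given: they have to be found in the camera images.
- case_floor (a point): Centre of the inner floor of the grey painted steel case at the left near the robot (not the green parts box at the back); fixed. Outside: 150 mm deep (x), 210 mm wide (y), walls and floor 3 mm, tray 80 mm high, closed lid 50 mm more. Axes: x from its front to its rear (away from the robot), y to its left, z up.
- lid_hinge (a point): Middle of the lid's hinge line, behind the top of the tray's rear wall, 80 mm above the bench, 79 mm behind the middle of the case; does not move; axes as the case's (the hinge runs along y).
- case_lid (a joint): Angle of the case's lid, rad: 0 closed, growing as its front edge goes up and back; 1.9 fully open, leaning back on its stop. It weighs about 0.45 kg, falls shut if let go below about 1.15 rad and falls open by itself beyond. Lifting it takes about 2 N at the tab.
- lid_tab (a point): Middle of the outer end of the steel thumb tab on the lid's front: a level plate 60 mm wide (y), 5 mm thick, that stands out 25 mm from the front, its middle 10 mm above the seam of tray and lid (90 mm above the bench when closed), free beneath, to be lifted from below. It moves with the lid, 179 mm from the hinge; axes fixed to the lid.
- cup_base_grip (a point): Steel stacking cup, loose and upright on the floor of the case from the start, one of three alike: 54 mm tall, hollow; a straight body 34 mm tall, 54 mm outside diameter, 48 mm inside, above a tapered foot 20 mm tall (33 mm diameter at the bottom, 41 at its top). This point: on its axis, 10 mm below the rim, 44 mm above its bottom; z out of the mouth. About 0.12 kg.
- cup_a_grip (a point): Left cup in the rack, like the one in the case. Nested, its foot stands in the mouth of the cup below and its shoulder rests on that rim, 34 mm higher than the cup below. This point: on its axis, 10 mm below the rim, 44 mm above its bottom; z out of the mouth. Grip it here across the 54 mm body; fingertips up to 30 mm below the rim clear the rack's plate or the cup below.
- cup_b_grip (a point): Right cup in the rack, like the other two. This point: on its axis, 10 mm below the rim, 44 mm above its bottom; z out of the mouth. Grip it here across the 54 mm body; fingertips up to 30 mm below the rim clear the rack's plate or the cup below.
- rack: Fixed aluminium rack, 185 mm wide (y); its 6 mm plate, 80 mm long, slopes 30 degrees, low edge toward the robot, with two holes 95 mm apart. The cups' 20 mm feet stand in the holes, shoulders on the plate, so they lean 30 degrees toward the robot and come out along their axes. Origin on the bench under the plate's middle, x away from the robot.
- torch: bystander, to be left alone; origin at the centre of its underside: red torch standing on its lens, 72 mm in diameter, 174 mm tall.
- oil_can: bystander, to be left alone; origin at the centre of its underside: dark red oil can with handle and spout, 72x156 mm, 157 mm tall.
- bearing: bystander, to be left alone; origin at the centre of its underside: ball bearing lying flat, 72 mm in diameter, 18 mm high.
- elbow: bystander, to be left alone; origin at the centre of its underside: black hydraulic elbow fitting with two nuts, 63x82 mm, 44 mm high.
There are look-alikes about, which are no part of the job. What is shaped like the part that bears cup_b_grip but pink or purple is not meant.

How it is judged:
By the outcome, as a careful person would: the job done as asked, in the order asked, and still so for the second after the job is handed in, with the robot touching nothing.
It also fails if it takes over 70 s, if anything falls off the work surface, if the arm or the gripper's body presses on something with over 40 N, if the wrist force passes 120 N, or if a joint passes its speed limit or range.

## Working session

There is one attempt and no reset: what is moved stays moved. The work goes in short steps, Python scripts to look and compute and a tool call to move; the robot and the scene stay as the last step left them, time stands still between calls to the robot, and variables do not carry over. Pictures are saved under pics/ and viewed, at most 10 in all, crops included, and the job is handed in when it is done.

Besides the shell and the picture viewer there is one more tool, called after "Emit:" as name(argument=value, ...) on one line, values as JSON. move_arm: Moves the arm, as the interface text tells. Its arguments: {"type":"object","properties":{"moves":{"type":"array"},"force":{"type":"number"}},"required":["moves"]}

```bash
mkdir -p pics; cat > h.py <<'E'
from station import *
import numpy as np, cv2
from scipy.spatial.transform import Rotation as R
def ray(c,u,v,fish=False):
    K=c["mtx"];T=np.array(c["cam_to_world"])
    x=(u-K[0][2])/K[0][0];y=(v-K[1][2])/K[1][1]
    if fish:
        r=np.hypot(x,y);s=np.sin(r)/r if r>1e-9 else 1
        d=np.array([x*s,y*s,np.cos(r)])
    else: d=np.array([x,y,1.])
    d=T[:3,:3]@d;return T[:3,3],d/np.linalg.norm(d)
def onz(c,u,v,z,fish=False):
    o,d=ray(c,u,v,fish);return o+d*(z-o[2])/d[2]
def two(r1,r2):
    (a,d),(b,e)=r1,r2
    s=np.linalg.lstsq(np.c_[d,-e],b-a,rcond=None)[0]
    p,q=a+s[0]*d,b+s[1]*e
    return (p+q)/2,np.linalg.norm(p-q)
def proj(c,p):
    T=np.linalg.inv(c["cam_to_world"]);q=T[:3,:3]@np.array(p)+T[:3,3]
    k=np.array(c["mtx"])@q;return k[:2]/k[2]
E
python3 - <<'E'
from h import *
import pickle
C={n:camera(n) for n in("side","top","wrist")}
pickle.dump(C,open("c0.pkl","wb"))
cv2.imwrite("pics/top0.png",cv2.resize(C["top"]["img"],(800,600)))
cv2.imwrite("pics/side0.png",cv2.resize(C["side"]["img"],(800,600)))
for n in C: print(n,np.round(C[n]["cam_to_world"],2).tolist(),np.round(C[n]["mtx"],1).tolist())
print(get_obs())
E
```

```text
side [[-0.94, -0.22, 0.26, 161.55], [-0.34, 0.62, -0.7, 1057.44], [-0.01, -0.75, -0.66, 1083.07], [0.0, 0.0, 0.0, 1.0]] [[412.8, 0.0, 257.3], [0.0, 412.8, 189.5], [0.0, 0.0, 1.0]]
top [[0.02, -1.0, 0.06, 465.25], [-1.0, -0.02, 0.01, -32.28], [-0.01, -0.06, -1.0, 1571.26], [0.0, 0.0, 0.0, 1.0]] [[499.2, 0.0, 251.8], [0.0, 499.2, 189.8], [0.0, 0.0, 1.0]]
wrist [[0.25, -0.93, -0.28, 234.17], [-0.97, -0.24, -0.07, -610.37], [-0.0, 0.28, -0.96, 373.38], [0.0, 0.0, 0.0, 1.0]] [[297.3, 0.0, 257.7], [0.0, 297.3, 186.9], [0.0, 0.0, 1.0]]
{'t': 0.15, 'q': array([-1.49009057e+00,  2.45639574e-01,  1.55872156e+00,  6.22491413e-06,
        1.33872171e+00, -1.74108614e-01]), 'qd': array([-0.00016858, -0.00113416, -0.00403373, -0.00022241,  0.00066449,
        0.00046417]), 'joint_efforts': array([ 2.06844456e-04, -4.29988503e+01, -3.26551795e+01, -1.56062974e-04,
        3.55837175e-03,  3.93362399e-06]), 'tcp_pos': array([ 163.81192052, -628.6088479 ,  249.44914169]), 'eef_rot': array([-3.11465309e+00, -3.98988134e-01, -1.18726228e-04]), 'force': array([-0.34903292,  0.87481964,  0.1738904 ]), 'wrist_torque': array([-0.01217906,  0.01636064,  0.03828139]), 'gripper_force': 0.0, 'finger_gap': 85.23352978403076}
```

View pics/top0.png

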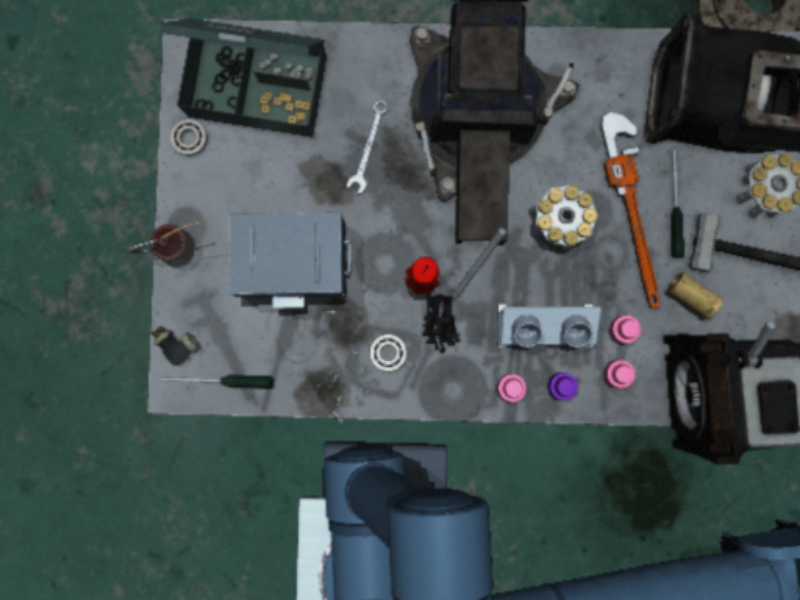

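View pics/side0.png

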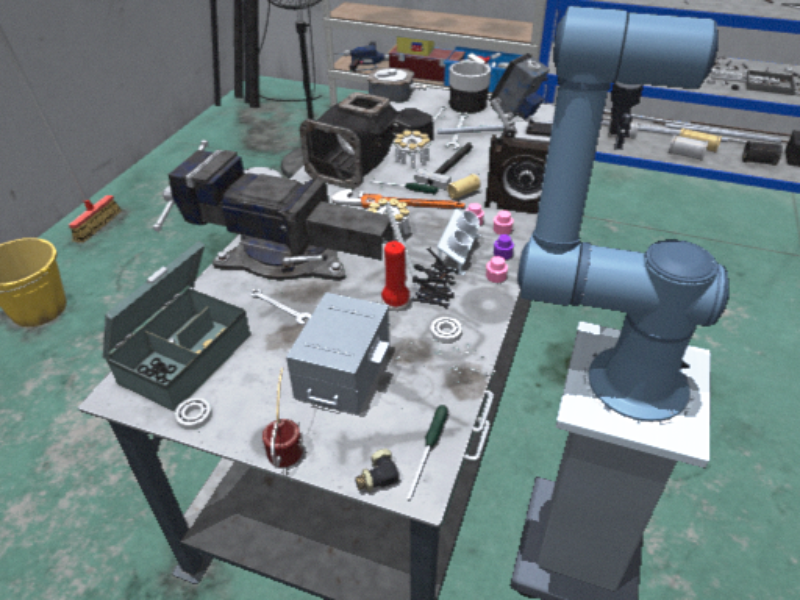

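Top view (800×600): the case is centred near (287,255) with its white tab at (289,302). The rack is at (550,327), cup a at (527,331) and cup b at (577,331). The side view shows the tab at (380,352). Next I'll locate the tab and the cup mouths from both views.

```bash
python3 - <<'E'
from h import *
import pickle
C=pickle.load(open("c0.pkl","rb"))
t,s=C["top"],C["side"]
s_=512/800
def blob(c,x0,x1,y0,y1,th):
    im=c["img"];g=im[y0:y1,x0:x1].min(2)
    n,l,st,ce=cv2.connectedComponentsWithStats((g>th).astype(np.uint8))
    i=1+st[1:,4].argmax();cn=np.argwhere(l==i)[:,::-1].astype(np.float32)
    r=cv2.minAreaRect(cn);return ce[i]+[x0,y0],st[i,4],r
bt=blob(t,165,205,183,203,190);bs=blob(s,232,254,212,240,190)
print(bt,bs)
print("tab",two(ray(t,*bt[0]),ray(s,*bs[0])))
print("tab z92", onz(t,*bt[0],92.5))
# crops
a=cv2.resize(t["img"][125:205,140:230],(400,356),interpolation=cv2.INTER_CUBIC)
b=cv2.resize(t["img"][185:235,310:400],(400,222),interpolation=cv2.INTER_CUBIC)
d=cv2.resize(s["img"][180:270,175:265],(400,400),interpolation=cv2.INTER_CUBIC)
e=cv2.resize(s["img"][125:170,265:355],(400,200),interpolation=cv2.INTER_CUBIC)
m=np.zeros((600,800,3),np.uint8)
m[:356,:400]=a;m[370:592,:400]=b;m[:400,400:]=d;m[400:,400:]=e
cv2.imwrite("pics/m1.png",m)
import station;print([n for n in dir(station) if not n.startswith('__')])
E
```

```text
(array([184.7037037 , 193.22222222]), np.int32(81), ((19.5, 10.0), (4.0, 17.0), 90.0)) (array([242.73076923, 224.74358974]), np.int32(78), ((10.700000762939453, 12.600000381469727), (5.366562843322754, 13.86362075805664), 26.56505012512207))
tab (array([536.81638762, 178.47419928,  87.60013111]), np.float64(0.6398237751273551))
tab z92 [536.88386545 177.87903864  92.5       ]
['Unreachable', 'camera', 'get_obs', 'hand_in', 'nose_length']
```

View pics/m1.png

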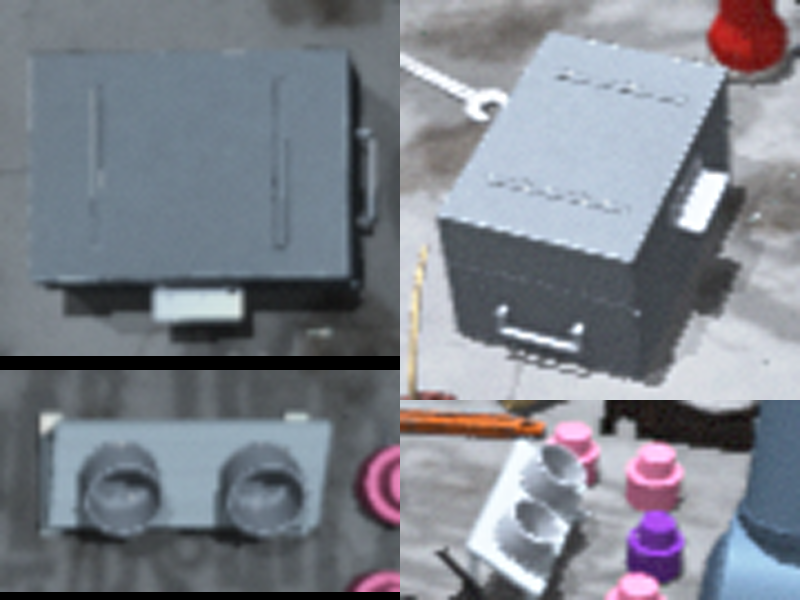

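The crops show the tab at top pixel (184.7,193.4). The cup rims are at about (337.5,212) and (369.6,212.5) in the top view, and (294.7,151.6) and (300.5,139.6) in the side view. I'll compute the case's yaw and size, and a rough position for each cup.

```bash
python3 - <<'E'
from h import *
import pickle
C=pickle.load(open("c0.pkl","rb"));t,s=C["top"],C["side"]
P=lambda x,y:onz(t,140+x/4.444-.4,125+y/4.45-.4,130)
for n,p in dict(RL=(28,52),RR=(347,48),FR=(350,278),FL=(33,283)).items(): print(n,P(*p).round(1))
print("cupa mouth",two(ray(t,337.5,212),ray(s,294.7,151.6)))
print("cupb mouth",two(ray(t,369.6,212.5),ray(s,300.5,139.6)))
for n,(u,v) in dict(tl=(55,422),tr=(330,422),bl=(42,528),br=(318,528)).items(): print(n,onz(t,310+u/4.444,185+(v-370)/4.44,50).round(0))
try: print("nose",nose_length() if callable(nose_length) else nose_length)
except Exception as e: print(e)
E
```

```text
RL [698.5 291.  130. ]
RR [705.9  81.8 130. ]
FR [555.2  75.7 130. ]
FL [547.1 282.2 130. ]
cupa mouth (array([ 489.58977176, -277.80166796,   84.9588668 ]), np.float64(5.213518951553175))
cupb mouth (array([ 490.77687161, -373.74246148,   81.47347311]), np.float64(4.507356517025788))
tl [ 538. -236.   50.]
tr [ 543. -424.   50.]
bl [ 465. -228.   50.]
br [ 470. -417.   50.]
nose 19.0
```

Case yaw is about 2.2° with its centre at (627,183), which agrees with the tab at (538,179) and puts the hinge at (705,185). I'll move above the tab now.

Emit:
move_arm(moves=[[[37.2, 80.7, 0], -12.4, 8.5], [[37.2, 80.7, 0], -12.4, 8.5], [[37.2, 80.7, 0], -12.4, 8.5], [[37.2, 80.7, 0], -12.4, 8.5], [[37.2, 80.7, 0], -12.4, 8.5], [[37.2, 80.7, 0], -12.4, 8.5], [[37.2, 80.7, 0], -12.4, 8.5], [[37.2, 80.7, 0], -12.4, 8.5], [[37.2, 80.7, 0], -12.4, 8.5], [[37.2, 80.7, 0], -12.4, 8.5], [[37.2, 80.7, 0], -12.4, 8.5], [[37.2, 80.7, 0], -12.4, 8.5], [[37.2, 80.7, 0], -12.4, 8.5], [[37.2, 80.7, 0], -12.4, 8.5], [[37.2, 80.7, 0], -12.4, 8.5], [[37.2, 80.7, 0], -12.4, 8.5], [[37.2, 80.7, 0], -12.4, 8.5], [[37.2, 80.7, -5], -12.4, 8.5], [[37.2, 80.7, -5], -12.4, 8.5], [[37.2, 80.7, -5], -12.4, 8.5]], force=40)

```text
t: 1.82
tcp_pos: [511.2, 125.9, 216.5]
eef_rot: [3.141, 0.061, 0.001]
force: [0.2, -0.2, 0.3]
finger_gap: 85.1
gripper_force: 0.0
```

Emit:
move_arm(moves=[[[2.4, 5.0, -1.5], 0, 8.5], [[2.4, 5.0, -1.5], 0, 8.5], [[2.4, 5.0, -1.5], 0, 8.5], [[2.4, 5.0, -1.5], 0, 8.5]])

```text
t: 2.15
tcp_pos: [534.4, 174.2, 201.1]
eef_rot: [3.14, 0.063, -0.003]
force: [-0.4, -0.5, 0.3]
finger_gap: 84.9
gripper_force: 0.0
```

```bash
python3 - <<'E'
from h import *
import pickle
c=camera("wrist");o=get_obs();pickle.dump((c,o),open("w1.pkl","wb"))
print(o["tcp_pos"],R.from_rotvec(o["eef_rot"]).as_matrix()[:,1].round(4),np.round(c["cam_to_world"],2).tolist())
cv2.imwrite("pics/w1.png",cv2.resize(c["img"],(800,600)))
E
```

```text
[534.4527739  173.40938988 201.59880306] [ 3.870e-02 -9.993e-01  4.000e-04] [[0.04, -0.96, -0.29, 607.22], [-1.0, -0.04, -0.01, 177.22], [0.0, 0.29, -0.96, 325.02], [0.0, 0.0, 0.0, 1.0]]
```

View pics/w1.png

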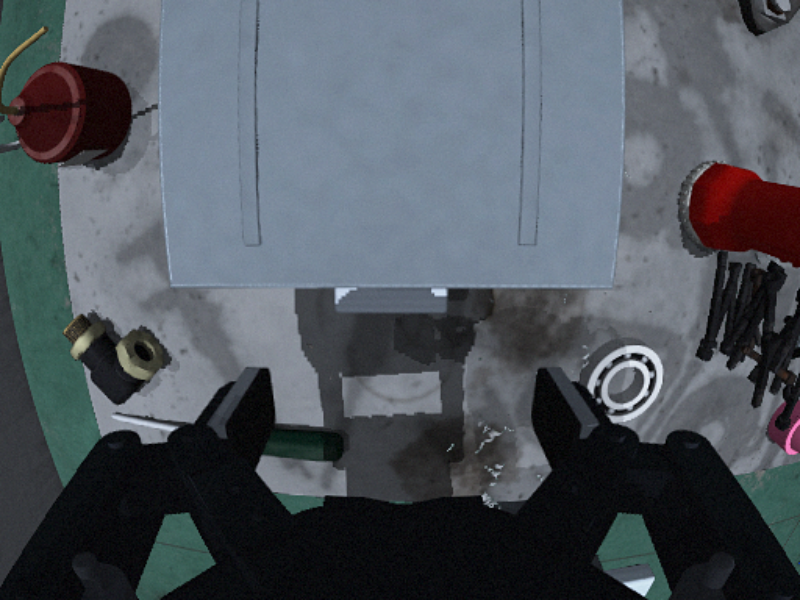

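The wrist view shows the tab's outer edge running from (335,312) to (447,312), with the case edge parallel to the image rows. I'll cast both ends.

```bash
python3 - <<'E'
from h import *
import pickle
c,o=pickle.load(open("w1.pkl","rb"))
for u,v,z in((335,312,90),(447,312,90),(335,305,92.5),(172,286,130),(612,286,130)): print(onz(c,u*.64,v*.64,z,True).round(1))
t=pickle.load(open("c0.pkl","rb"))["top"]
print("tri",two(ray(c,391*.64,312*.64,True),ray(t,184.66,197.0)))
E
```

```text
[524.2 210.1  90. ]
[526.7 149.8  90. ]
[529.  209.7  92.5]
[547.3 284.4 130. ]
[555.9  76.7 130. ]
tri (array([525.51769287, 179.00523359,  89.09271188]), np.float64(1.814661731895372))
```

Emit:
move_arm(moves=[[[0.2, 0.6, 0], 0, 8.5], [[0.2, 0.6, -4], 0, 8.5], [[0.2, 0.6, -7], 0, 8.5], [[0.2, 0.6, -9], 0, 8.5], [[0.2, 0.6, -10], 0, 8.5], [[0.2, 0.6, -10.4], 0, 8.5], [[0.2, 0.6, -10.4], 0, 8.5]])

```text
t: 2.78
tcp_pos: [536.9, 179.2, 98.1]
eef_rot: [-3.141, -0.059, -0.0]
force: [-0.5, -0.2, 0.3]
finger_gap: 84.9
gripper_force: 0.0
```

Emit:
move_arm(moves=[[[0, 0.1, -0.1], 0, 5.5], [[0, 0.1, -0.1], 0, 5.5], [[0, 0.1, -0.1], 0, 5.5], [[0, 0.1, -0.1], 0, 5.5], [[0, 0.1, -0.1], 0, 5.5], [[0, 0.1, -0.1], 0, 5.5]], force=40)

```text
t: 3.28
tcp_pos: [538.4, 180.9, 101.4]
eef_rot: [-3.141, -0.059, -0.005]
force: [-10.1, -1.3, 16.1]
finger_gap: 58.0
gripper_force: 42.3
```

Emit:
move_arm(moves=[[[0, 0, 0.5], 0, 5.5], [[0.1, 0, 1.0], 0, 5.5], [[0.2, 0, 1.7], 0, 5.5], [[0.3, 0, 2.3], 0, 5.5], [[0.4, 0, 2.9], 0, 5.5], [[0.4, 0, 2.9], 0, 5.5]])

```text
t: 3.78
tcp_pos: [542.6, 181.0, 127.8]
eef_rot: [-3.14, -0.06, -0.007]
force: [5.8, 2.1, -5.3]
finger_gap: 58.2
gripper_force: 44.0
```

```bash
python3 - <<'E'
from h import *
c=camera("wrist");s=camera("side");o=get_obs()
print(o["tcp_pos"],o["force"],o["finger_gap"])
m=np.zeros((500,800,3),np.uint8)
m[:300,:400]=cv2.resize(c["img"],(400,300))
m[:,400:]=cv2.resize(s["img"][170:270,175:255],(400,500),interpolation=cv2.INTER_CUBIC)
cv2.imwrite("pics/m2.png",m)
E
```

```text
[542.37043235 181.01405488 126.8841645 ] [ 6.74234959  1.55034138 -5.23443472] 58.22837617432876
```

View pics/m2.png

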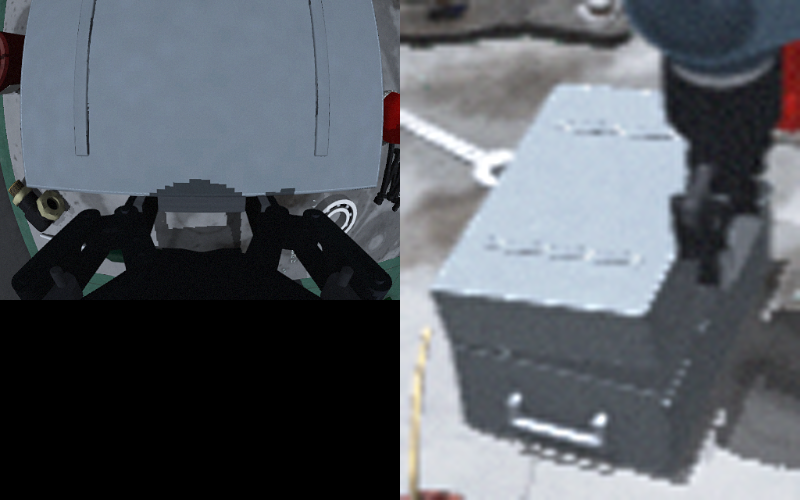

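The picture confirms the pads hold the tab and the lid is about 9° open. I'll continue along the arc.

Emit:
move_arm(moves=[[[0.5, 0, 1.8], 0, 5.5], [[1.2, 0, 3.5], 0, 5.5], [[1.9, 0.1, 4.8], 0, 5.5], [[2.6, 0.1, 6.0], 0, 5.5], [[3.5, 0.1, 7.1], 0, 5.5], [[4.5, 0.2, 8.2], 0, 5.5], [[5.6, 0.2, 9.2], 0, 5.5], [[6.7, 0.3, 10.1], 0, 5.5], [[7.9, 0.3, 10.8], 0, 5.5], [[9.2, 0.4, 11.5], 0, 5.5], [[10.5, 0.4, 12.1], 0, 5.5], [[10.5, 0.4, 12.1], 0, 5.5]])

```text
t: 4.88
tcp_pos: [647.3, 184.9, 248.1]
eef_rot: [-3.14, -0.061, -0.002]
force: [-0.8, 2.0, 0.4]
finger_gap: 56.9
gripper_force: 45.2
```

Emit:
move_arm(moves=[[[1.4, 0.1, 0.4], 0, 5.5], [[2.8, 0.1, 0.7], 0, 5.5], [[4.3, 0.2, 0.9], 0, 5.5], [[5.7, 0.2, 1.0], 0, 5.5], [[7.2, 0.3, 0.9], 0, 5.5], [[8.6, 0.3, 0.7], 0, 5.5], [[10.0, 0.4, 0.4], 0, 5.5], [[10.0, 0.4, 0.4], 0, 5.5], [[10.0, 0.4, 0.4], 0, 8.5], [[10.0, 0.4, 0.4], 0, 8.5], [[10.0, 0.4, 0.4], 0, 8.5], [[10.0, 0.4, 0.4], 0, 8.5], [[10.0, 0.4, 2.4], 0, 8.5], [[10.0, 0.4, 5.4], 0, 8.5], [[8.0, 0.4, 8.4], 0, 8.5], [[4.0, 0.4, 8.4], 0, 8.5], [[0, 0.4, 8.4], 0, 8.5]])

```text
t: 6.3
tcp_pos: [645.6, 188.5, 334.0]
eef_rot: [-3.14, -0.06, -0.009]
force: [-0.2, 1.3, -0.5]
finger_gap: 84.9
gripper_force: 0.0
```

```bash
python3 - <<'E'
from h import *
import pickle
c=camera("wrist");s=camera("side");t=camera("top");o=get_obs();pickle.dump((c,s,t,o),open("w2.pkl","wb"))
print(o["tcp_pos"],o["force"],o["finger_gap"])
m=np.zeros((600,800,3),np.uint8)
m[:300,:400]=cv2.resize(c["img"],(400,300))
m[300:,:400]=cv2.resize(t["img"][100:205,130:270],(400,300),interpolation=cv2.INTER_CUBIC)
m[:500,400:]=cv2.resize(s["img"][140:270,155:259],(400,500),interpolation=cv2.INTER_CUBIC)
cv2.imwrite("pics/m3.png",m)
E
```

```text
[642.33176439 188.99030929 330.04825076] [ 0.41266501 -0.49488528  0.13504891] 84.7472488860689
```

View pics/m3.png

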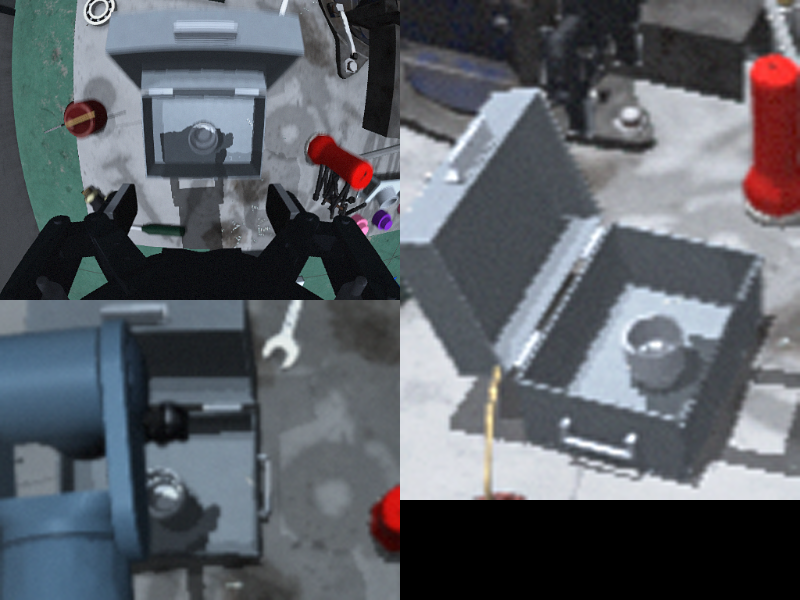

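The lid is fully back. The base cup's rim is at wrist crop (206,138), side crop (655,340) and top crop (167,492). I'll triangulate it.

```bash
python3 - <<'E'
from h import *
import pickle
c,s,t,o=pickle.load(open("w2.pkl","rb"))
rw=ray(c,206*1.28,138*1.28,True);rs=ray(s,155+255*.26,140+340*.26);rt=ray(t,130+167*.35,100+192*.35)
print(two(rw,rs),two(rt,rs),two(rw,rt),onz(c,206*1.28,138*1.28,57,True))
m=np.zeros((400,800,3),np.uint8)
m[:,:400]=cv2.resize(c["img"][145:210,230:295],(400,400),interpolation=cv2.INTER_CUBIC)
m[:,400:]=cv2.resize(s["img"][208:253,200:245],(400,400),interpolation=cv2.INTER_CUBIC)
cv2.imwrite("pics/m4.png",m)
E
```

```text
(array([614.46488442, 179.85706795,  45.03240283]), np.float64(4.106991976752479)) (array([619.39996816, 176.25723241,  38.60714913]), np.float64(1.5646913936946418)) (array([617.12773809, 176.47084838,  57.22641133]), np.float64(5.443323233760936)) [615.85901482 178.9114279   57.        ]
```

View pics/m4.png

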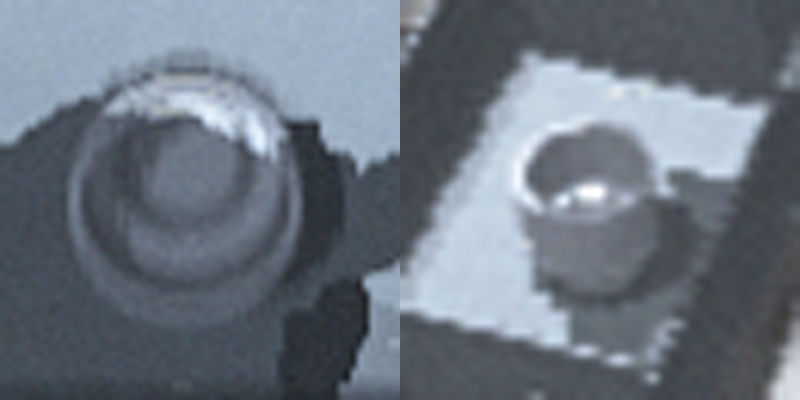

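In the wrist crop the rim ellipse is centred at (185,214), and in the side crop at (586,168). That gives wrist pixel (260.1,179.8) and side pixel (220.9,226.9).

```bash
python3 - <<'E'
from h import *
import pickle
c,s,t,o=pickle.load(open("w2.pkl","rb"))
rw=ray(c,260.1,179.8,True);rs=ray(s,220.9,226.9)
print(two(rw,rs),onz(c,260.1,179.8,57,True),onz(s,220.9,226.9,57),onz(t,130+167*.35,100+192*.35,57))
# right/left rim edges size check
print(np.linalg.norm(onz(c,230+68*.1625,179.8,57,True)-onz(c,230+302*.1625,179.8,57,True)))
print(c["cam_to_world"].round(2) )
E
```

```text
(array([612.93610778, 184.96005006,  58.05370655]), np.float64(3.8692013253234685)) [611.10831692 183.7067886   57.        ] [614.66324698 185.63489113  57.        ] [618.28485986 174.01782359  57.        ]
53.20294330472067
[[ 4.0000e-02 -9.6000e-01 -2.8000e-01  7.1761e+02]
 [-1.0000e+00 -4.0000e-02 -1.0000e-02  1.9126e+02]
 [-0.0000e+00  2.8000e-01 -9.6000e-01  4.5850e+02]
 [ 0.0000e+00  0.0000e+00  0.0000e+00  1.0000e+00]]
```

Emit:
move_arm(moves=[[[-14.2, -51.4, 0], 0, 8.5], [[-14.2, -51.4, 0], 0, 8.5], [[-14.2, -51.4, 0], 0, 8.5], [[-14.2, -51.4, 0], 0, 8.5], [[-14.2, -51.4, 0], 0, 8.5], [[-14.2, -51.4, 0], 0, 8.5], [[-14.2, -51.4, 0], 0, 8.5], [[-14.2, -51.4, 0], 0, 8.5], [[-14.2, -51.4, 0], 0, 8.5], [[-14.2, -51.4, 0], 0, 8.5], [[-14.2, -51.4, -10], 0, 8.5], [[-14.2, -51.4, -10], 0, 8.5], [[-14.2, -51.4, -10], 0, 8.5], [[-14.2, -51.4, -10], 0, 8.5], [[-14.2, -51.4, -10], 0, 8.5], [[-14.2, -51.4, -10], 0, 8.5]])

```text
t: 7.78
tcp_pos: [503.5, -326.4, 230.0]
eef_rot: [-3.14, -0.057, 0.002]
force: [0.7, 0.5, 0.5]
finger_gap: 85.0
gripper_force: 0.0
```

```bash
python3 - <<'E'
from h import *
import pickle
c=camera("wrist");o=get_obs();pickle.dump((c,o),open("w3.pkl","wb"))
print(o["tcp_pos"],R.from_rotvec(o["eef_rot"]).as_matrix()[:,1].round(4))
cv2.imwrite("pics/w3.png",cv2.resize(c["img"][60:300,96:416],(800,600),interpolation=cv2.INTER_CUBIC))
E
```

```text
[ 504.37252948 -325.93967515  231.57095611] [ 3.760e-02 -9.993e-01  3.000e-04]
```

View pics/w3.png

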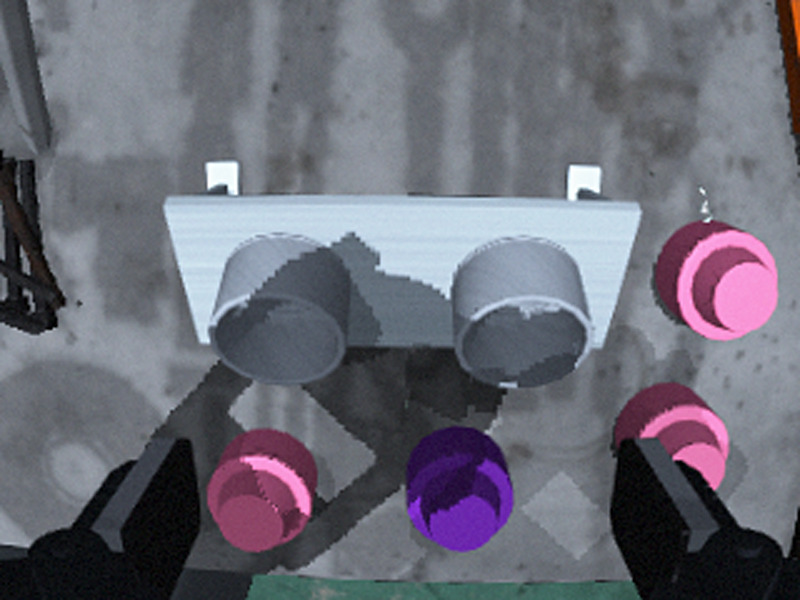

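The cup rims are centred at crop (278,340.5) for a and (522.5,342) for b, and the rack is turned about 0.8° from the tool. I'll triangulate against the top and side views.

```bash
python3 - <<'E'
from h import *
import pickle
C=pickle.load(open("c0.pkl","rb"));t,s=C["top"],C["side"]
c,o=pickle.load(open("w3.pkl","rb"))
for n,(u,v),T,S in(("a",(278,340.5),(337.5,212),(294.7,151.6)),("b",(522.5,342),(369.6,212.5),(300.5,139.6))):
    w=ray(c,96+.4*u,60+.4*v,True)
    print(n,two(w,ray(t,*T)),two(w,ray(s,*S)))
    for z in(75,80,85): print(onz(c,96+.4*u,60+.4*v,z,True).round(1))
# size check
e=[onz(c,96+.4*u,60+.4*v,80,True) for u,v in((210,340),(346,340),(454,342),(591,342))]
print([np.linalg.norm(e[i]-e[i+1]).round(1) for i in(0,2)])
E
```

```text
a (array([ 489.94807421, -277.83211722,   94.05232824]), np.float64(5.907874572996798)) (array([ 486.00225468, -278.16951468,   85.77687079]), np.float64(2.0218631393055153))
[ 481.4 -276.7   75. ]
[ 483.1 -277.5   80. ]
[ 484.8 -278.4   85. ]
b (array([ 492.5691096 , -369.47546259,   99.42372955]), np.float64(0.8256417574895525)) (array([ 487.6679964 , -372.54513212,   83.16146333]), np.float64(1.1336181436232218))
[ 484.4 -374.3   75. ]
[ 486.1 -373.4   80. ]
[ 487.7 -372.5   85. ]
[np.float64(54.6), np.float64(54.8)]
```

Emit:
move_arm(moves=[[[-1.5, 4.8, -2], -0.8, 7.5], [[-1.5, 4.8, -5], -0.8, 7.5], [[-1.5, 4.8, -8], -0.8, 7.5], [[-1.5, 4.8, -8], -0.8, 7.5], [[-1.5, 4.8, -8], -0.8, 7.5]])

```text
t: 8.25
tcp_pos: [489.4, -276.5, 151.6]
eef_rot: [-3.141, -0.041, 0.0]
force: [0.1, -0.3, 0.8]
finger_gap: 74.8
gripper_force: 0.0
```

```bash
python3 - <<'E'
from h import *
import pickle
c=camera("wrist");o=get_obs();pickle.dump((c,o),open("w4.pkl","wb"))
print(o["tcp_pos"],R.from_rotvec(o["eef_rot"]).as_matrix()[:,1].round(4))
cv2.imwrite("pics/w4.png",cv2.resize(c["img"][140:340,106:406],(800,533),interpolation=cv2.INTER_CUBIC))
E
```

```text
[ 490.37054826 -277.73877775  153.33013309] [ 0.0256 -0.9997  0.0023]
```

View pics/w4.png

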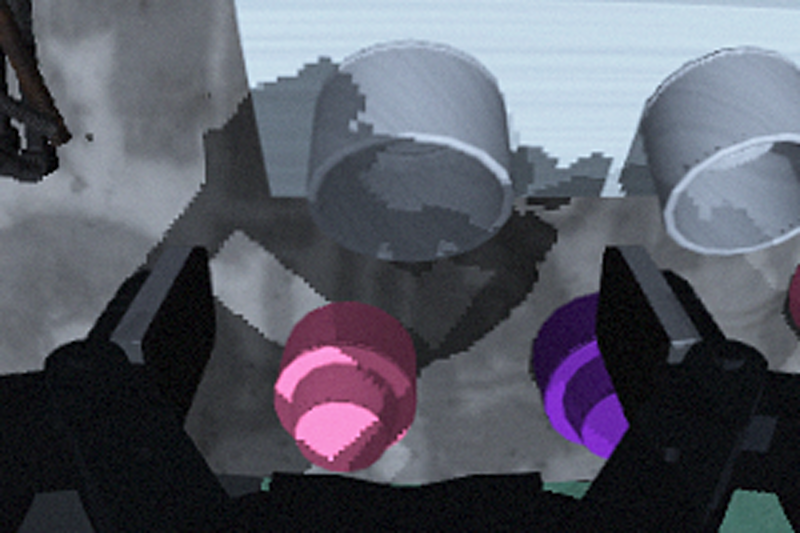

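The rim of cup a is centred at crop (410.5,198), which is midway between the fingers (about 210 and 602).

```bash
python3 - <<'E'
from h import *
import pickle
c4,_=pickle.load(open("w4.pkl","rb"));c3,_=pickle.load(open("w3.pkl","rb"))
s=pickle.load(open("c0.pkl","rb"))["side"]
w=ray(c4,106+.375*410.5,140+.375*198,True)
print(two(w,ray(c3,96+.4*278,60+.4*340.5,True)),two(w,ray(s,294.7,151.6)))
for z in(80,84,88):print(onz(c4,106+.375*410.5,140+.375*198,z,True),np.linalg.norm(onz(c4,106+.375*308,214.2,z,True)-onz(c4,106+.375*513,214.2,z,True)))
E
```

```text
(array([ 484.39963642, -278.14897166,   82.67784629]), np.float64(0.8528528648380781)) (array([ 486.50793836, -277.98948187,   85.69961661]), np.float64(0.9538672082241804))
[ 483.7673317  -278.31973842   80.        ] 54.73709594546019
[ 485.36943948 -278.24211307   84.        ] 53.61795713344969
[ 486.97154726 -278.16448772   88.        ] 52.498818321439195
```

Emit:
move_arm(moves=[[[0, -0.1, -3], 0, 7.5], [[0, -0.1, -5], 0, 7.5], [[0, -0.1, -6.5], 0, 7.5], [[0, -0.1, -7.3], 0, 7.5], [[0, -0.1, -7.3], 0, 7.5], [[0, -0.1, -7.3], 0, 5.0], [[0, -0.1, -7.3], 0, 5.0], [[0, -0.1, -7.3], 0, 5.0], [[0, -0.1, -7.3], 0, 5.0], [[0, -0.1, -7.3], 0, 5.0], [[0, -0.1, -7.3], 0, 5.0]], force=30)

```text
t: 9.22
tcp_pos: [490.1, -279.4, 80.5]
eef_rot: [3.139, 0.038, 0.004]
force: [-1.0, 0.6, 6.4]
finger_gap: 53.4
gripper_force: 31.6
```

Emit:
move_arm(moves=[[[-0.4, 0, 0.8], 0, 5.0], [[-0.9, 0, 1.6], 0, 5.0], [[-1.5, 0, 2.6], 0, 5.0], [[-2.0, 0, 3.5], 0, 5.0], [[-2.5, 0, 5.5], 0, 5.0], [[-2.5, 0, 9.0], 0, 5.0], [[-2.5, 0, 12.0], 0, 5.0], [[-2.5, 0, 12.0], 0, 5.0]])

```text
t: 9.88
tcp_pos: [466.3, -281.0, 206.0]
eef_rot: [3.132, 0.038, 0.015]
force: [1.5, -0.5, -0.3]
finger_gap: 53.8
gripper_force: 32.3
```

```bash
python3 - <<'E'
from h import *
import pickle
c=camera("wrist");s=camera("side");o=get_obs();pickle.dump((c,s,o),open("w5.pkl","wb"))
print(o["tcp_pos"],o["force"],o["finger_gap"])
p=proj(s,o["tcp_pos"]+[0,0,-10]).astype(int);print(p)
m=np.zeros((450,800,3),np.uint8)
m[:,:400]=cv2.resize(c["img"][140:320,176:336],(400,450),interpolation=cv2.INTER_CUBIC)
m[:400,400:]=cv2.resize(s["img"][p[1]-30:p[1]+30,p[0]-30:p[0]+30],(400,400),interpolation=cv2.INTER_CUBIC)
cv2.imwrite("pics/m5.png",m)
E
```

```text
[ 464.15341152 -278.98577318  200.00938528] [ 0.3954573  -0.41161498 -2.2491804 ] 54.05629547877708
[301 130]
```

View pics/m5.png

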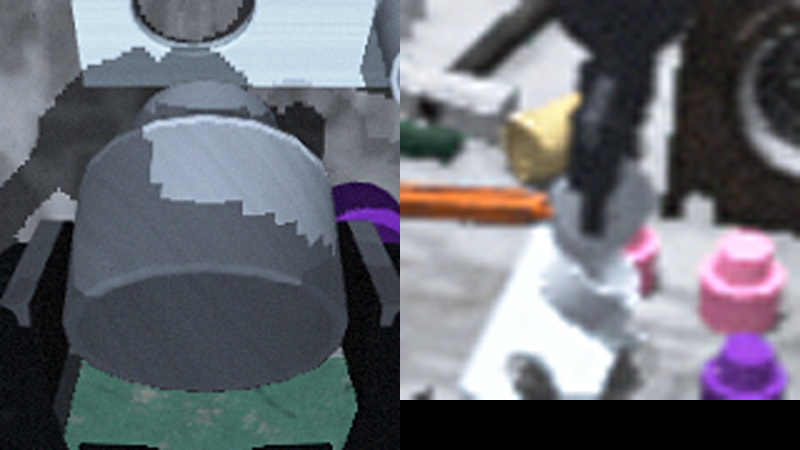

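The cup is out and held between the pads. Its rim in the wrist crop spans u 65–348 and v 272–390, so I'll work out its tilt and its offset in the hand.

```bash
python3 - <<'E'
from h import *
import pickle
c,s,o=pickle.load(open("w5.pkl","rb"))
px=lambda u,v:(176+.4*u,140+.4*v)
A,d=ray(c,*px(207,331),True)
_,a=ray(c,*px(65,325),True);_,b=ray(c,*px(348,325),True)
_,e=ray(c,*px(207,272),True);_,f=ray(c,*px(207,390),True)
w=np.arccos(a@b);h=np.arccos(e@f);D=27/np.sin(w/2)
print("d",d.round(3),"w,h",w,h,"dist",D,"mouth rel tcp",A+d*D-o["tcp_pos"])
print("cam rel", A-o["tcp_pos"])
# fit tilt: predicted v extents of rim
from scipy.optimize import least_squares
T=np.linalg.inv(c["cam_to_world"]);K=c["mtx"]
def pj(P):
    q=(T[:3,:3]@P.T).T+T[:3,3];th=np.arccos(q[:,2]/np.linalg.norm(q,axis=1));r=np.hypot(q[:,0],q[:,1])
    return np.c_[K[0][2]+K[0][0]*th*q[:,0]/r,K[1][2]+K[1][1]*th*q[:,1]/r]
ph=np.linspace(0,2*np.pi,181)
def res(x):
    M=o["tcp_pos"]+x[:3];t=x[3];ax=np.array([-np.sin(t),0,np.cos(t)]);u=np.array([np.cos(t),0,np.sin(t)])
    ring=lambda C,r:C+r*(np.outer(np.cos(ph),u)+np.outer(np.sin(ph),[0,1,0]))
    q=pj(ring(M,27));S=pj(ring(M-34*ax,27))
    return np.array([q[:,0].min()-px(65,0)[0],q[:,0].max()-px(348,0)[0],q[:,1].min()-px(0,272)[1],q[:,1].max()-px(0,390)[1],S[:,1].min()-px(0,116)[1]])
r=least_squares(res,[-5,0,5,.5]);print(r.x,r.fun,np.degrees(r.x[3]))
E
```

```text
d [-0.537 -0.026 -0.843] w,h 0.3757288223002363 0.15875188010552427 dist 144.56955887331378 mouth rel tcp [-3.95716792 -2.79183647  8.83857867]
cam rel [ 73.61659061   0.95728775 130.77550256]
[-5.73860536 -2.72386958  9.79225085  0.56251436] [ 0.21575714 -0.21651969  0.11159942  0.17185406 -0.27557217] 32.22969851225837
```

Tilt is 32°, and the mouth is at (−5.5, 0, 9.5) from the TCP. I'll move so the wrist camera is above the case and measure the base cup there before inserting.

Emit:
move_arm(moves=[[[0, 4, 5], 0, 5.0], [[1, 8, 7], 0, 5.0], [[2, 12, 7], 0, 5.0], [[7, 46.5, 7], 0, 5.0], [[7, 46.5, 7], 0, 5.0], [[7, 46.5, 7], 0, 5.0], [[7, 46.5, 7], 0, 5.0], [[7, 46.5, 7], 0, 5.0], [[7, 46.5, 7], 0, 5.0], [[7, 46.5, 7], 0, 5.0], [[7, 46.5, 7], 0, 5.0], [[7, 46.5, 7], 0, 5.0], [[7, 46.5, 7], 0, 5.0], [[7, 46.5, 7], 0, 5.0], [[7, 46.5, 7], 0, 5.0], [[7, 46.5, 7], 0, 5.0], [[7, 46.5, 7], 0, 5.0], [[7, 46.5, 7], 0, 5.0]])

```text
t: 11.48
tcp_pos: [533.8, 185.5, 267.7]
eef_rot: [3.141, 0.035, -0.001]
force: [0.4, -0.7, -1.5]
finger_gap: 53.7
gripper_force: 32.9
```

```bash
cat >> h.py <<'E'
def pjf(c,P):
    P=np.atleast_2d(P);T=np.linalg.inv(c["cam_to_world"]);K=c["mtx"]
    q=P@T[:3,:3].T+T[:3,3];th=np.arccos(q[:,2]/np.linalg.norm(q,axis=1));r=np.hypot(q[:,0],q[:,1])+1e-9
    return np.c_[K[0][2]+K[0][0]*th*q[:,0]/r,K[1][2]+K[1][1]*th*q[:,1]/r]
E
python3 - <<'E'
from h import *
import pickle
c=camera("wrist");o=get_obs();pickle.dump((c,o),open("w6.pkl","wb"))
print(o["tcp_pos"],o["finger_gap"],c["cam_to_world"][:3,3])
p=pjf(c,[613,184.5,57])[0];print(p)
# vertical-view rectify of plane z=57, 0.5 mm/px
N=200;g=np.arange(N)*.5-50
X,Y=np.meshgrid(613+g,184.5+g)
uv=pjf(c,np.c_[X.ravel(),Y.ravel(),np.full(X.size,57.)]).reshape(N,N,2).astype(np.float32)
im=cv2.remap(cv2.cvtColor(c["img"],cv2.COLOR_BGR2GRAY),uv[...,0],uv[...,1],cv2.INTER_CUBIC)
np.save("rect.npy",im)
for p2 in(12,18,25):
    H=cv2.HoughCircles(cv2.GaussianBlur(im,(5,5),0),cv2.HOUGH_GRADIENT_ALT,1,4,param1=60,param2=.4 if p2<15 else .6 if p2<20 else .8,minRadius=14,maxRadius=60)
    if H is not None:
        for h in H[0][:10]: print(p2,(613-50+h[0]*.5).round(1),(184.5-50+h[1]*.5).round(1),"r",h[2]*.5)
E
```

```text
[533.84948006 185.65791914 267.82160851] 53.57025818991418 [606.50140234 187.26656977 391.76174024]
[260.17255798  95.12347267]
12 616.5 185.0 r 25.800478
12 616.5 185.0 r 20.797659
12 630.0 189.0 r 26.212986
12 616.5 185.0 r 16.23578
12 604.0 182.5 r 23.772593
12 621.0 198.5 r 12.210383
12 616.5 199.0 r 24.65554
12 616.5 185.0 r 11.609276
18 616.5 185.0 r 25.714134
18 616.5 185.0 r 20.830473
18 623.0 176.0 r 23.265963
18 616.5 185.0 r 16.23578
18 616.5 185.0 r 11.755233
25 616.5 185.0 r 25.345547
25 616.5 185.0 r 16.23578
25 616.5 185.0 r 21.47057
25 616.5 185.0 r 11.755233
```

Hough circles give the base cup at about (616.5,185). Allowing for bias I'll use (615.5,185.5). I'll approach with the tilted foot entering the mouth and the near shoulder over the near rim.

Emit:
move_arm(moves=[[[3, 0, -2], 0, 5.0], [[6.6, 0, -6], 0, 5.0], [[6.6, 0, -10], 0, 5.0], [[6.6, 0, -13], 0, 5.0], [[6.6, 0, -14.5], 0, 5.0], [[6.6, 0, -15], 0, 5.0], [[6.6, 0, -15], 0, 5.0], [[6.6, 0, -15], 0, 5.0]])

```text
t: 12.2
tcp_pos: [600.9, 186.5, 119.6]
eef_rot: [-3.141, -0.038, -0.004]
force: [0.1, 0.2, -1.2]
finger_gap: 54.0
gripper_force: 32.9
```

Emit:
move_arm(moves=[[[0, -0.1, -0.8], 0, 5.0], [[0, -0.1, -1.4], 0, 5.0], [[0, -0.1, -1.8], 0, 5.0], [[0, -0.1, -2.1], 0, 5.0], [[0, -0.1, -2.1], 0, 5.0], [[0, -0.1, -2.1], 0, 5.0]], force=20)

```text
t: 12.7
tcp_pos: [599.7, 185.7, 96.8]
eef_rot: [3.141, 0.038, -0.0]
force: [-0.2, 1.0, -1.6]
finger_gap: 53.9
gripper_force: 32.9
```

Emit:
move_arm(moves=[[[0, 0, -0.3], 0, 5.0], [[0.3, 0, -0.5], 0, 5.0], [[0.6, 0, -0.6], 0, 5.0], [[0.9, 0, -0.8], 0, 5.0], [[0.9, 0, -0.8], 0, 5.0]])

```text
t: 13.12
tcp_pos: [608.7, 185.9, 89.5]
eef_rot: [-3.141, -0.038, 0.004]
force: [-3.9, 0.5, 5.7]
finger_gap: 53.9
gripper_force: 33.6
```

Emit:
move_arm(moves=[[[0.3, 0, -0.2], 0, 5.0], [[0.6, 0, -0.3], 0, 5.0], [[0.8, 0, -0.4], 0, 5.0], [[0.9, 0, -0.4], 0, 5.0], [[0.9, 0, -0.4], 0, 5.0]])

```text
t: 13.53
tcp_pos: [617.4, 185.9, 85.6]
eef_rot: [-3.141, -0.038, 0.004]
force: [-5.0, 0.2, 5.4]
finger_gap: 53.7
gripper_force: 34.1
```

```bash
python3 - <<'E'
from h import *
import pickle
c=camera("wrist");s=camera("side");o=get_obs();pickle.dump((c,s,o),open("w7.pkl","wb"))
print(o["tcp_pos"],o["force"],o["wrist_torque"],c["cam_to_world"][:3,3]-o["tcp_pos"])
# wrist: vertical profile of intensity at cup column
u=int(pjf(c,o["tcp_pos"])[0][0]);g=cv2.GaussianBlur(cv2.cvtColor(c["img"],cv2.COLOR_BGR2GRAY),(3,3),0)
p=g[180:300,u-3:u+4].mean(1).astype(int)
print(u,list(zip(range(180,300,2),p[::2])))
for ax,z,x in((0,91,-3),):
    for t in(0,10,20,30):
        t=np.radians(t);M=o["tcp_pos"]+[-5.9*np.cos(.56-t)+3*np.sin(.56-t),0,5.9*np.sin(.56-t)+3*np.cos(.56-t)]
        uu=np.array([np.cos(t),0,np.sin(t)]);print(np.degrees(t),[pjf(c,M+k*uu)[0].round(0) for k in(27,24,-24,-27)])
E
```

```text
[617.32262412 185.9522457   85.55780788] [-4.29665668  0.28160568  5.86097618] [ 0.04529565  1.13885537 -0.02763685] [ 73.09867419   1.81926563 123.9249389 ]
257 [(180, np.int64(105)), (182, np.int64(106)), (184, np.int64(103)), (186, np.int64(184)), (188, np.int64(254)), (190, np.int64(225)), (192, np.int64(107)), (194, np.int64(130)), (196, np.int64(171)), (198, np.int64(128)), (200, np.int64(127)), (202, np.int64(127)), (204, np.int64(130)), (206, np.int64(131)), (208, np.int64(114)), (210, np.int64(98)), (212, np.int64(98)), (214, np.int64(99)), (216, np.int64(99)), (218, np.int64(97)), (220, np.int64(97)), (222, np.int64(97)), (224, np.int64(95)), (226, np.int64(111)), (228, np.int64(145)), (230, np.int64(133)), (232, np.int64(109)), (234, np.int64(90)), (236, np.int64(90)), (238, np.int64(91)), (240, np.int64(90)), (242, np.int64(86)), (244, np.int64(84)), (246, np.int64(85)), (248, np.int64(85)), (250, np.int64(86)), (252, np.int64(86)), (254, np.int64(85)), (256, np.int64(84)), (258, np.int64(84)), (260, np.int64(83)), (262, np.int64(85)), (264, np.int64(84)), (266, np.int64(93)), (268, np.int64(92)), (270, np.int64(91)), (272, np.int64(93)), (274, np.int64(84)), (276, np.int64(82)), (278, np.int64(80)), (280, np.int64(80)), (282, np.int64(80)), (284, np.int64(81)), (286, np.int64(81)), (288, np.int64(82)), (290, np.int64(82)), (292, np.int64(82)), (294, np.int64(81)), (296, np.int64(83)), (298, np.int64(82))]
0.0 [array([259., 218.]), array([259., 224.]), array([256., 310.]), array([256., 314.])]
10.0 [array([259., 225.]), array([259., 231.]), array([256., 305.]), array([256., 308.])]
20.0 [array([259., 233.]), array([259., 238.]), array([256., 299.]), array([256., 301.])]
29.999999999999996 [array([259., 242.]), array([258., 246.]), array([256., 292.]), array([256., 294.])]
```

The tilt has dropped to about 11° and the foot is captured. I'll release so the cup can seat, then look.

Emit:
move_arm(moves=[[[0, 0, 0], 0, 6.5], [[0, 0, 0], 0, 7.5], [[0, 0, 0], 0, 8.0], [[0, 0, 0], 0, 8.0], [[0, 0, 2], 0, 8.0], [[0, 0, 5], 0, 8.0], [[-3, 0, 9], 0, 8.0], [[-8, 0, 13], 0, 8.0], [[-8, 0, 15], 0, 8.0], [[-8, 0, 15], 0, 8.0], [[-8, 0, 15], 0, 8.0]])

```text
t: 14.55
tcp_pos: [538.7, 186.0, 238.5]
eef_rot: [-3.141, -0.039, -0.011]
force: [0.5, -0.3, -0.0]
finger_gap: 79.8
gripper_force: 0.0
```

```bash
cat >> h.py <<'E'
def circ(c,x,y,z,H=45,alt=.7,rmin=22,rmax=32):
    N=int(H*4);g=np.arange(N)*.5-H
    X,Y=np.meshgrid(x+g,y+g)
    uv=pjf(c,np.c_[X.ravel(),Y.ravel(),np.full(X.size,float(z))]).reshape(N,N,2).astype(np.float32)
    im=cv2.remap(cv2.cvtColor(c["img"],cv2.COLOR_BGR2GRAY),uv[...,0],uv[...,1],cv2.INTER_CUBIC)
    h=cv2.HoughCircles(cv2.GaussianBlur(im,(5,5),0),cv2.HOUGH_GRADIENT_ALT,1,3,param1=60,param2=alt,minRadius=int(rmin*2),maxRadius=int(rmax*2))
    return [] if h is None else [(round(float(x-H+a*.5),1),round(float(y-H+b*.5),1),round(float(r*.5),1)) for a,b,r in h[0][:8]]
E
python3 - <<'E'
from h import *
import pickle
c=camera("wrist");s=camera("side");t=camera("top");o=get_obs();pickle.dump((c,s,t,o),open("w8.pkl","wb"))
print(o["tcp_pos"],o["force"],c["cam_to_world"][:3,3])
for z in(57,91): print(z,circ(c,617,186,z,rmin=10,alt=.6))
E
```

```text
[537.55045717 185.41213693 233.37644994] [-0.17280469 -0.27267196  0.54248728] [610.46478283 187.83822757 363.14015574]
57 [(616.0, 185.0, 28.3), (613.0, 176.0, 21.6), (613.0, 176.0, 28.5), (616.0, 185.0, 22.8), (617.0, 175.0, 21.2), (630.0, 187.0, 28.1), (622.5, 175.5, 24.3), (607.0, 180.0, 20.3)]
91 [(616.0, 185.5, 25.2), (608.5, 183.5, 17.5), (616.0, 187.5, 17.2), (609.5, 197.0, 27.8), (618.0, 175.5, 21.1), (608.5, 183.5, 22.5), (608.5, 183.5, 26.0), (616.0, 185.5, 16.0)]
```

Seen at z=91 the rim circle is (616,185.5) with r 25.2, concentric with where the base stood, so the cup looks seated. I'll press gently on the rim with the fingertips, which confirms the height and seats it.

Emit:
move_arm(moves=[[[4, 0, -3], 0, 5.1], [[7.9, 0, -6], 0, 5.1], [[7.9, 0, -9], 0, 5.1], [[7.9, 0, -11], 0, 5.1], [[7.9, 0, -11.7], 0, 5.1], [[7.9, 0, -11.7], 0, 5.1], [[7.9, 0, -11.7], 0, 5.1]])

```text
t: 15.28
tcp_pos: [616.7, 185.6, 117.5]
eef_rot: [3.141, 0.038, -0.002]
force: [-0.3, -0.0, 0.6]
finger_gap: 51.1
gripper_force: 0.0
```

Emit:
move_arm(moves=[[[0, 0, -0.2], 0, 5.1], [[0, 0, -0.4], 0, 5.1], [[0, 0, -0.6], 0, 5.1], [[0, 0, -0.6], 0, 5.1]])

```text
t: 15.62
tcp_pos: [616.9, 185.8, 112.6]
eef_rot: [-3.141, -0.039, -0.002]
force: [0.4, -0.3, -0.0]
finger_gap: 51.0
gripper_force: 0.0
```

Emit:
move_arm(moves=[[[0, 0, -0.1], 0, 5.1], [[0, 0, -0.2], 0, 5.1], [[0, 0, -0.2], 0, 5.1]])

```text
t: 15.87
tcp_pos: [616.7, 185.7, 109.8]
eef_rot: [-3.141, -0.038, 0.0]
force: [0.2, -0.2, 0.1]
finger_gap: 51.2
gripper_force: 0.0
```

Emit:
move_arm(moves=[[[0, 0, -0.1], 0, 5.1], [[0, 0, -0.2], 0, 5.1], [[0, 0, -0.2], 0, 5.1]])

```text
t: 16.12
tcp_pos: [616.6, 185.6, 107.6]
eef_rot: [3.141, 0.038, -0.001]
force: [-0.1, -0.5, 0.4]
finger_gap: 51.0
gripper_force: 0.0
```

Emit:
move_arm(moves=[[[0, 0, -0.1], 0, 5.1], [[0, 0, -0.2], 0, 5.1], [[0, 0, -0.2], 0, 5.1]])

```text
t: 16.37
tcp_pos: [617.4, 185.7, 106.8]
eef_rot: [-3.141, -0.038, -0.002]
force: [-1.2, 0.2, 2.1]
finger_gap: 51.3
gripper_force: 1.8
```

Emit:
move_arm(moves=[[[0, 0, -0.1], 0, 5.1], [[0, 0, -0.2], 0, 5.1], [[0, 0, -0.2], 0, 5.1]])

```text
t: 16.62
tcp_pos: [618.6, 185.9, 106.8]
eef_rot: [-3.141, -0.039, -0.007]
force: [-2.8, -0.9, 10.4]
finger_gap: 50.7
gripper_force: 5.2
```

Contact is stiff at TCP z≈107, meaning tips at about 91, so the cup is seated. Now cup b.

Emit:
move_arm(moves=[[[0, 0, 2], 0, 7.5], [[0, 0, 6], 0, 7.5], [[0, 0, 10], 0, 7.5], [[-12.5, -55.9, 14.5], 0, 7.5], [[-12.5, -55.9, 14.5], 0, 7.5], [[-12.5, -55.9, 14.5], 0, 7.5], [[-12.5, -55.9, 14.5], 0, 7.5], [[-12.5, -55.9, 14.5], 0, 7.5], [[-12.5, -55.9, 14.5], 0, 7.5], [[-12.5, -55.9, 14.5], 0, 7.5], [[-12.5, -55.9, 14.5], 0, 7.5], [[-12.5, -55.9, 14.5], 0, 7.5], [[-12.5, -55.9, 14.5], 0, 7.5], [[-12.5, -55.9, 14.5], 0, 7.5], [[-12.5, -55.9, 14.5], 0, 7.5], [[-12.5, -55.9, 14.5], 0, 7.5], [[-12.5, -55.9, 14.5], 0, 7.5], [[-12.5, -55.9, 14.5], 0, 7.5], [[-12.5, -55.9, 14.5], 0, 7.5]])

```text
t: 18.2
tcp_pos: [491.1, -374.8, 248.6]
eef_rot: [-3.141, -0.034, 0.0]
force: [-0.1, -0.2, 0.1]
finger_gap: 74.8
gripper_force: 0.0
```

Emit:
move_arm(moves=[[[0.1, 0.1, -4], 0, 7.5], [[0.1, 0.1, -8], 0, 7.5], [[0.1, 0.1, -12], 0, 7.5], [[0.1, 0.1, -15], 0, 7.5], [[0.1, 0.1, -16.5], 0, 7.5], [[0.1, 0.1, -16.9], 0, 7.5], [[0.1, 0.1, -16.9], 0, 7.5], [[0.1, 0.1, -16.9], 0, 5.0], [[0.1, 0.1, -16.9], 0, 5.0], [[0.1, 0.1, -16.9], 0, 5.0], [[0.1, 0.1, -16.9], 0, 5.0], [[0.1, 0.1, -16.9], 0, 5.0], [[0.1, 0.1, -16.9], 0, 5.0]], force=30)

```text
t: 19.28
tcp_pos: [493.9, -373.1, 82.3]
eef_rot: [3.139, 0.038, 0.004]
force: [-0.6, 2.3, 6.5]
finger_gap: 53.8
gripper_force: 32.2
```

Emit:
move_arm(moves=[[[-0.4, 0, 0.8], 0, 5.0], [[-0.9, 0, 1.6], 0, 5.0], [[-1.5, 0, 2.6], 0, 5.0], [[-2.0, 0, 3.5], 0, 5.0], [[-2.5, 0, 5.5], 0, 5.0], [[-2.5, 0, 9.0], 0, 5.0], [[-2.5, 2, 13.0], 0, 5.0], [[-2.5, 6, 17.0], 0, 5.0], [[-2.5, 10, 20.0], 0, 5.0], [[4.5, 56, 20.0], 0, 5.0], [[4.5, 56, 20.0], 0, 5.0], [[4.5, 56, 20.0], 0, 5.0], [[4.5, 56, 20.0], 0, 5.0], [[4.5, 56, 20.0], 0, 5.0], [[4.5, 56, 20.0], 0, 5.0], [[4.5, 56, 20.0], 0, 5.0], [[4.5, 56, 20.0], 0, 5.0], [[4.5, 56, 20.0], 0, 5.0], [[4.5, 56, 20.0], 0, 5.0], [[4.5, 56, 20.0], 0, 5.0]])

```text
t: 20.95
tcp_pos: [533.4, 162.5, 280.0]
eef_rot: [3.141, 0.038, 0.002]
force: [0.8, -1.2, -0.9]
finger_gap: 53.9
gripper_force: 32.1
```

Emit:
move_arm(moves=[[[0.3, 1.5, 0], 0, 5.0], [[0.3, 1.5, 0], 0, 5.0], [[0.3, 1.5, 0], 0, 5.0], [[0.3, 1.5, 0], 0, 5.0]])

```text
t: 21.28
tcp_pos: [536.6, 174.9, 279.2]
eef_rot: [3.141, 0.037, 0.0]
force: [-0.3, -0.2, -0.7]
finger_gap: 53.8
gripper_force: 32.1
```

```bash
python3 - <<'E'
from h import *
import pickle
c=camera("wrist");o=get_obs();pickle.dump((c,o),open("w9.pkl","wb"))
print(o["tcp_pos"],o["force"],o["finger_gap"],c["cam_to_world"][:3,3]-o["tcp_pos"])
for z in(91,): print(z,circ(c,616,185.5,z,rmin=20,alt=.6))
c6,o6=pickle.load(open("w6.pkl","rb"))
# held cup: compare edge profiles down the middle column for cup a (w6) and cup b (w9)
for k,oo in((c6,o6),(c,o)):
    u=int(pjf(k,oo["tcp_pos"])[0][0]);g=cv2.cvtColor(k["img"],cv2.COLOR_BGR2GRAY)
    p=cv2.GaussianBlur(g,(3,3),0)[150:320,u-4:u+5].mean(1).astype(int)
    d=np.abs(np.diff(p));print(u,[(150+i,int(p[i]),int(p[i+1])) for i in range(len(d)) if d[i]>9])
E
```

```text
[536.71106291 174.53950289 279.15197251] [ 0.20342715 -0.20764922 -1.51485029] 53.922348162452955 [ 72.56654384   2.16565139 124.1554072 ]
91 [(617.0, 184.5, 24.9), (609.0, 184.0, 23.6), (612.5, 173.5, 27.9), (607.5, 193.5, 28.1), (609.5, 178.0, 25.8), (606.0, 189.5, 22.8)]
257 [(150, 62, 99), (151, 99, 136), (153, 142, 126), (154, 126, 90), (155, 90, 46), (156, 46, 32), (157, 32, 42), (170, 53, 67), (171, 67, 104), (172, 104, 133), (182, 111, 98), (183, 98, 85), (184, 85, 107), (185, 107, 160), (186, 160, 193), (188, 187, 170), (214, 169, 159), (215, 159, 126), (216, 126, 100), (247, 99, 88), (248, 88, 76), (296, 72, 89), (297, 89, 99)]
258 [(150, 55, 73), (151, 73, 110), (152, 110, 136), (153, 136, 122), (154, 122, 82), (155, 82, 47), (171, 53, 63), (172, 63, 94), (173, 94, 125), (174, 125, 137), (180, 133, 112), (181, 112, 92), (185, 77, 92), (186, 92, 138), (187, 138, 182), (188, 182, 194), (189, 194, 182), (190, 182, 167), (211, 170, 160), (212, 160, 129), (213, 129, 101), (248, 97, 84), (249, 84, 72), (296, 70, 88), (297, 88, 99)]
```

Cup b is held exactly as cup a was. A tilted push could topple the taller stack, so I'll first right this cup in the grip by pushing its foot against the fixed tray's front edge. It then goes in straight down.

Emit:
move_arm(moves=[[[-2.9, 0, -4], 0, 5.0], [[-2.9, 0, -8], 0, 5.0], [[-2.9, 0, -12], 0, 5.0], [[-2.9, 0, -15], 0, 5.0], [[-2.9, 0, -16.5], 0, 5.0], [[-2.9, 0, -16.7], 0, 5.0], [[-2.9, 0, -16.7], 0, 5.0], [[-2.9, 0, -16.7], 0, 5.0]])

```text
t: 22.0
tcp_pos: [509.2, 175.2, 113.7]
eef_rot: [-3.141, -0.036, -0.005]
force: [0.4, 0.4, -1.1]
finger_gap: 53.8
gripper_force: 32.2
```

Emit:
move_arm(moves=[[[0.4, 0, 0], 0, 5.0], [[0.8, 0, 0], 0, 5.0], [[1.1, 0, 0], 0, 5.0], [[1.4, 0, 0], 0, 5.0], [[1.7, 0, 0], 0, 5.0], [[1.7, 0, 0], 0, 5.0]])

```text
t: 22.5
tcp_pos: [519.2, 176.0, 113.2]
eef_rot: [3.14, 0.04, -0.031]
force: [-31.4, -2.8, 26.8]
finger_gap: 53.7
gripper_force: 34.3
```

Emit:
move_arm(moves=[[[-0.8, 0, 0.3], 0, 5.0], [[-1.7, 0, 0], 0, 5.0], [[-1.7, 0, -0.7], 0, 5.0], [[-1.7, 0, -0.7], 0, 5.0], [[-1.0, 0, -0.7], 0, 5.0], [[-0.6, 0, -0.7], 0, 5.0], [[-0.3, 0, -0.7], 0, 5.0], [[-0.3, 0, -0.7], 0, 5.0]])

```text
t: 23.17
tcp_pos: [519.3, 175.7, 103.2]
eef_rot: [3.141, 0.038, -0.016]
force: [-9.2, 0.7, -2.1]
finger_gap: 53.2
gripper_force: 33.0
```

Emit:
move_arm(moves=[[[0.2, 0, 0.2], 0, 5.0], [[0.4, 0, 0.4], 0, 5.0], [[0.6, 0, 0.6], 0, 5.0], [[0.6, 0, 0.6], 0, 5.0]])

```text
t: 23.5
tcp_pos: [526.3, 175.7, 109.2]
eef_rot: [3.141, 0.038, -0.01]
force: [-5.6, 0.6, -3.9]
finger_gap: 53.8
gripper_force: 32.5
```

Emit:
move_arm(moves=[[[0.3, 0, 0.1], 0, 5.0], [[0.6, 0, 0.3], 0, 5.0], [[0.8, 0, 0.4], 0, 5.0], [[0.8, 0, 0.4], 0, 5.0]])

```text
t: 23.83
tcp_pos: [534.3, 175.7, 113.4]
eef_rot: [3.141, 0.038, -0.01]
force: [-6.9, -0.0, -3.1]
finger_gap: 54.0
gripper_force: 32.7
```

```bash
cat > tilt.py <<'E'
from h import *
import pickle
c=camera("wrist");o=get_obs();pickle.dump((c,o),open("w10.pkl","wb"))
print(o["tcp_pos"],o["force"],c["cam_to_world"][:3,3]-o["tcp_pos"])
u=int(pjf(c,o["tcp_pos"])[0][0]);g=cv2.cvtColor(c["img"],cv2.COLOR_BGR2GRAY)
p=cv2.GaussianBlur(g,(3,3),0)[150:345,u-4:u+5].mean(1).astype(int)
d=np.abs(np.diff(p));print(u,[(150+i,int(p[i]),int(p[i+1])) for i in range(len(d)) if d[i]>5])
for t in(-5,0,5,10,15,20,32):
    t=np.radians(t);M=o["tcp_pos"]+[-5.9*np.cos(.56-t)+3*np.sin(.56-t),0,5.9*np.sin(.56-t)+3*np.cos(.56-t)]
    a=np.array([-np.sin(t),0,np.cos(t)])
    uu=np.array([np.cos(t),0,np.sin(t)]);print(round(np.degrees(t)),[int(pjf(c,M+k*uu)[0][1]) for k in(27,24,-24,-27)],"shoulder",int(pjf(c,M-34*a+27*uu)[0][1]))
E
python3 tilt.py
```

```text
[534.20138661 175.75706836 113.34407399] [-6.33192051  0.13488618 -2.88116876] [ 73.57889214   1.87598766 123.63353947]
257 [(165, 186, 176), (166, 176, 135), (167, 135, 85), (168, 85, 63), (195, 51, 57), (196, 57, 98), (197, 98, 151), (198, 151, 157), (199, 157, 126), (200, 126, 103), (201, 103, 93), (226, 88, 108), (227, 108, 130), (229, 135, 128), (231, 124, 114), (232, 114, 95), (233, 95, 83), (320, 82, 71), (321, 71, 44), (322, 44, 20), (323, 20, 14)]
-5 [215, 221, 311, 316] shoulder 196
0 [218, 224, 309, 313] shoulder 193
5 [221, 227, 307, 311] shoulder 190
10 [224, 230, 304, 307] shoulder 187
15 [228, 234, 301, 304] shoulder 185
20 [233, 238, 298, 301] shoulder 183
32 [244, 248, 290, 291] shoulder 181
```

Tilt is about 4° now. I'll push 2.5 mm more, back off and check.

Emit:
move_arm(moves=[[[0.25, 0, 0.1], 0, 5.0], [[0.25, 0, 0.1], 0, 5.0], [[-0.5, 0, 0.1], 0, 5.0], [[-2, 0, 2], 0, 5.0], [[-2, 0, 6], 0, 5.0], [[-2, 1, 10], 0, 5.0], [[-2, 1, 13], 0, 5.0], [[-2, 1, 15], 0, 5.0], [[-1, 1, 15], 0, 5.0], [[0, 1, 15], 0, 5.0], [[0, 1, 15], 0, 5.0], [[0, 1, 15], 0, 5.0]])

```text
t: 24.88
tcp_pos: [535.7, 185.4, 262.7]
eef_rot: [3.141, 0.037, -0.006]
force: [-0.4, 0.3, -1.0]
finger_gap: 53.8
gripper_force: 32.9
```

```bash
python3 tilt.py; python3 - <<'E'
from h import *
import pickle
c,o=pickle.load(open("w10.pkl","rb"))
print(circ(c,616,185.5,91,rmin=20,alt=.6)[:4], c["cam_to_world"][:3,3])
E
```

```text
[535.33054256 185.50781675 262.5992389 ] [-0.59449594  0.16829339 -0.8878853 ] [ 73.4939133    1.8029855  123.89059502]
257 [(151, 56, 65), (152, 65, 101), (153, 101, 139), (154, 139, 148), (155, 148, 135), (156, 135, 110), (157, 110, 90), (159, 92, 98), (160, 98, 91), (161, 91, 76), (162, 76, 61), (163, 61, 55), (197, 60, 88), (198, 88, 131), (200, 136, 110), (201, 110, 98), (204, 95, 87), (205, 87, 79), (226, 73, 86), (227, 86, 111), (228, 111, 122), (231, 112, 106), (232, 106, 91), (233, 91, 76), (315, 72, 81), (316, 81, 96), (320, 102, 89), (321, 89, 52), (322, 52, 19), (323, 19, 12)]
-5 [215, 222, 312, 316] shoulder 197
0 [218, 225, 309, 314] shoulder 194
5 [221, 227, 307, 311] shoulder 191
10 [225, 231, 304, 308] shoulder 188
15 [229, 234, 301, 305] shoulder 186
20 [233, 238, 298, 301] shoulder 184
32 [244, 248, 290, 292] shoulder 182
[(614.0, 187.0, 26.1), (615.5, 184.5, 22.1), (607.5, 189.0, 25.5), (604.0, 176.0, 29.1)] [608.82445587 187.31080225 386.48983391]
```

```bash
python3 - <<'E'
from h import *
import pickle
from scipy.optimize import least_squares
c,o=pickle.load(open("w10.pkl","rb"))
tcp=c["cam_to_world"][:3,3]-[73.2,1.7,123.9]
def f(x):
    t=x[2];M=tcp+[x[0],0,x[1]];a=np.array([-np.sin(t),0,np.cos(t)]);uu=np.array([np.cos(t),0,np.sin(t)])
    pts=[M+27*uu,M+24*uu,M-24*uu,M-27*uu,M-34*a+27*uu]
    return pjf(c,np.array(pts))[:,1]-[226.9,232.5,315.6,321.3,198.0]
r=least_squares(f,[-3,5,0]);print(r.x,np.degrees(r.x[2]),r.fun)
t=r.x[2];print("foot bottom rel tcp",r.x[0]+54*np.sin(t),r.x[1]-54*np.cos(t))
# same-camera base measure
c6,o6=pickle.load(open("w6.pkl","rb"));c8=pickle.load(open("w8.pkl","rb"))[0];c9=pickle.load(open("w9.pkl","rb"))[0]
for k,n in((c8,8),(c9,9),(c,10)): print(n,[q for q in circ(k,616,185.5,91,rmin=15,alt=.5) if abs(q[0]-616)<4 and abs(q[1]-185.5)<4])
E
```

```text
[-5.23919241  9.67255198  0.02790827] 1.599025798040395 [-0.39780394  0.36592202  0.77151834 -0.77019929  0.03056361]
foot bottom rel tcp -3.732341719980692 -44.30641986120773
8 [(616.0, 185.5, 25.2), (616.0, 187.5, 17.6)]
9 [(617.0, 184.5, 24.9), (617.0, 184.5, 16.8)]
10 [(617.5, 185.5, 24.9), (614.0, 187.0, 20.8), (617.5, 185.5, 17.7)]
```

Tilt is now 1.6° and the cup is centred in y. I'll move over the stack and lower straight down.

Emit:
move_arm(moves=[[[4, 0, 0], 0, 5.0], [[8.5, 0, -2], 0, 5.0], [[8.5, 0, -5], 0, 5.0], [[8.5, 0, -8], 0, 5.0], [[8.5, 0, -10.3], 0, 5.0], [[8.5, 0, -11.3], 0, 5.0], [[8.5, 0, -11.3], 0, 5.0], [[8.5, 0, -11.3], 0, 5.0]])

```text
t: 25.6
tcp_pos: [620.7, 185.8, 151.8]
eef_rot: [3.141, 0.038, -0.001]
force: [-0.1, 0.2, -0.3]
finger_gap: 53.8
gripper_force: 32.9
```

Emit:
move_arm(moves=[[[0, 0, -0.7], 0, 5.0], [[0, 0, -1.3], 0, 5.0], [[0, 0, -1.8], 0, 5.0], [[0, 0, -2.2], 0, 5.0], [[0, 0, -2.4], 0, 5.0], [[0, 0, -2.4], 0, 5.0]])

```text
t: 26.1
tcp_pos: [620.5, 185.8, 127.3]
eef_rot: [3.141, 0.038, -0.002]
force: [0.6, 0.3, -1.2]
finger_gap: 53.4
gripper_force: 32.9
```

Emit:
move_arm(moves=[[[0, 0, -0.3], 0, 5.0], [[0, 0, -0.5], 0, 5.0], [[0, 0, -0.6], 0, 5.0], [[0, 0, -0.6], 0, 5.0]])

```text
t: 26.43
tcp_pos: [620.7, 185.8, 121.7]
eef_rot: [3.141, 0.038, -0.001]
force: [0.9, 0.7, -1.8]
finger_gap: 54.0
gripper_force: 32.9
```

Emit:
move_arm(moves=[[[0, 0, -0.1], 0, 5.0], [[0, 0, -0.2], 0, 5.0], [[0, 0, -0.2], 0, 5.0]])

```text
t: 26.68
tcp_pos: [621.3, 185.9, 120.6]
eef_rot: [-3.141, -0.038, -0.001]
force: [-0.4, -0.5, 2.0]
finger_gap: 54.0
gripper_force: 33.1
```

Emit:
move_arm(moves=[[[0, 0, -0.1], 0, 5.0], [[0, 0, -0.2], 0, 5.0], [[0, 0, -0.2], 0, 6.5], [[0, 0, -0.2], 0, 7.5], [[0, 0, -0.2], 0, 8.0], [[0, 0, -0.2], 0, 8.0], [[0, 0, 1], 0, 8.0], [[0, 0, 2.5], 0, 8.0], [[-0.4, 0, 3.5], 0, 5.1], [[-0.4, 0, 3.5], 0, 5.1], [[-0.4, 0, 3.5], 0, 5.1], [[-0.4, 0, 3.5], 0, 5.1], [[-0.4, 0, 3.5], 0, 5.1]])

```text
t: 27.77
tcp_pos: [616.4, 185.7, 154.4]
eef_rot: [3.141, 0.038, -0.002]
force: [0.1, -1.0, -0.9]
finger_gap: 50.9
gripper_force: 0.0
```

Emit:
move_arm(moves=[[[0, 0, -0.5], 0, 5.1], [[0, 0, -0.8], 0, 5.1], [[0, 0, -1.0], 0, 5.1], [[0, 0, -1.0], 0, 5.1]])

```text
t: 28.1
tcp_pos: [616.2, 185.7, 143.6]
eef_rot: [3.141, 0.038, -0.003]
force: [-0.0, -0.2, -0.3]
finger_gap: 51.6
gripper_force: 0.0
```

Emit:
move_arm(moves=[[[0, 0, -0.1], 0, 5.1], [[0, 0, -0.2], 0, 5.1], [[0, 0, -0.2], 0, 5.1]])

```text
t: 28.35
tcp_pos: [616.8, 185.8, 142.8]
eef_rot: [3.141, 0.038, -0.0]
force: [-0.6, -0.5, -0.8]
finger_gap: 50.9
gripper_force: 0.0
```

Emit:
move_arm(moves=[[[0, 0, -0.1], 0, 5.1], [[0, 0, -0.2], 0, 5.1], [[0, 0, -0.2], 0, 5.1]])

```text
t: 28.6
tcp_pos: [616.9, 185.8, 140.9]
eef_rot: [-3.141, -0.038, -0.0]
force: [-0.4, -0.1, -0.8]
finger_gap: 51.0
gripper_force: 0.0
```

Emit:
move_arm(moves=[[[0, 0, -0.1], 0, 5.1], [[0, 0, -0.2], 0, 5.1], [[0, 0, -0.2], 0, 5.1]])

```text
t: 28.85
tcp_pos: [618.0, 185.9, 140.8]
eef_rot: [-3.141, -0.038, -0.004]
force: [-1.0, -0.0, 5.0]
finger_gap: 51.0
gripper_force: 2.8
```

```bash
python3 -c "
from h import *
o=get_obs();print(o['tcp_pos'],o['force'],o['gripper_force'])"
```

```text
[617.97654349 185.93753014 140.78034594] [-0.97997069 -0.0229946   5.01604157] 2.811029711565425
```

Contact came at 140.8, exactly 34 mm above the first cup's 106.8, so the stack is fully seated. I'll retreat and verify.

Emit:
move_arm(moves=[[[0, 0, 2], 0, 5.1], [[0, 0, 6], 0, 5.1], [[-2, 0, 10], 0, 7], [[-8, 0, 13], 0, 7], [[-8, 0, 13], 0, 7], [[-8, 0, 13], 0, 7], [[-8, 0, 13], 0, 7]])

```text
t: 29.43
tcp_pos: [536.6, 186.0, 270.3]
eef_rot: [-3.141, -0.039, -0.005]
force: [-0.1, -0.4, -0.4]
finger_gap: 70.0
gripper_force: 0.0
```

```bash
python3 - <<'E'
from h import *
import pickle
c=camera("wrist");s=camera("side");t=camera("top");o=get_obs();s8=pickle.load(open("w2.pkl","rb"))[1]
print(o["t"],o["tcp_pos"],o["force"],o["gripper_force"])
print(circ(c,616.5,185.5,125,rmin=15,alt=.5)[:5])
# lid region and bystanders in side view: changed vs. just after opening
d=np.abs(s["img"].astype(int)-s8["img"]).max(2)>40
n,l,st,ce=cv2.connectedComponentsWithStats(cv2.morphologyEx(d.astype(np.uint8),cv2.MORPH_OPEN,np.ones((2,2))))
print([(st[i,:5].tolist()) for i in range(1,n) if st[i,4]>12])
E
```

```text
29.5833 [537.06678537 185.63955947 267.89047767] [-0.50120772 -0.32434005 -0.08655878] 0.0
[(615.5, 186.0, 25.2), (609.5, 178.5, 19.0), (605.0, 185.5, 21.5), (607.0, 192.5, 21.7), (631.5, 183.0, 28.5)]
[[447, 33, 65, 213, 5659], [178, 35, 280, 113, 13069], [414, 64, 11, 18, 126], [419, 65, 50, 31, 420], [462, 87, 12, 9, 56], [450, 88, 9, 3, 20], [415, 99, 47, 78, 2369], [334, 113, 7, 8, 35], [192, 124, 7, 9, 45], [289, 136, 19, 31, 266], [228, 155, 26, 43, 562], [194, 163, 12, 12, 81], [289, 167, 5, 6, 24], [413, 183, 15, 10, 86], [212, 208, 18, 19, 168], [414, 213, 22, 32, 385], [218, 229, 9, 4, 20], [230, 228, 10, 11, 73], [256, 235, 9, 4, 21], [245, 237, 15, 22, 213], [220, 245, 10, 5, 30], [236, 246, 49, 23, 413], [300, 247, 9, 3, 18], [389, 253, 13, 9, 89], [287, 268, 9, 4, 24], [439, 271, 13, 24, 230]]
```

```bash
python3 -c "
from station import *
print(hand_in())"
```

```text
the job is handed in; nothing more can be done
None
```

The job is handed in at about 29.6 s: the lid stands fully open, all three cups are nested in one seated stack in the case, the gripper is clear, and the torch, oil can, bearing and elbow were never handled. I got no verdict back.

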